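# Send the rack of carvings past the spring gate

### The arm

A 6-joint arm with a two-finger parallel gripper is mounted at the origin on the work surface. World frame = base frame: x ahead of the robot, y to its left, z up, the work surface at z = 0. Lengths are in m, angles in rad, forces in N, time in s.
With the tool pointing down it reaches from about 0.425 to 0.925 m from the base axis. Payload 12.5 kg.
Tool frame: the origin (TCP) lies at the very end of the fingers, on their centre line; the grasp point (between the pads) lies 19 mm behind it; x points along the fingers, y is the direction in which the jaws open and shut, and the axes are right-handed (so a half turn about x gives the same grasp; the last joint's range is limited). The gripper opens to 85 mm and grips with 20 to 120 N. Pads are 22 mm wide; open, the fingers measure 114 mm over their backs; the gripper's body (76 mm by 85 mm) begins 54 mm behind the grasp point. The pads swing forward as they close: fully open they stand 13 mm farther back than shut.
Start: joints at [1.066, 0.491, 1.559, -0, 1.092, -0.106], TCP at [0.243, 0.576, 0.231] pointing down, gripper open.
Joint ranges: [-3.1, 3.1], [-0.84, 2.19], [0.05, 2.79], [-1.13, 4.28], [0.06, 2.93], [-2.69, 2.69]. Speed limits (rad/s): [2.22, 2.22, 2.79, 3.14, 3.14, 3.14].

### API

Orientations are given as a unit quaternion [w, x, y, z].
In Python, from rig import * gives the robot as it stands.
- The arm moves only by the tool apply_moves, never from a script. Its argument "series" is a list of rows, each an object of numbers: "tx", "ty", "tz": the shift along the tool's x, y, z in m; "spin": the turn about the tool's x in degrees. A call has 1 to 10 rows; each row shifts and turns the commanded pose from where the row before left it, along the tool's axes as they then stand; what a row does not reach is not made up. A row lasts 1/12 s, in which the tool goes at most 41.7 mm and 7.16 degrees, less where a joint would pass 70% of its speed; a pose out of reach is approached as far as the arm can. A call is refused whole if a number of a shift passes 0.0417 or a number of a turn 7.16, either way. A call with a gripper value outside its range is refused whole. "gripper" is the closure, from -1 (fully open) to 1 (shut), so that 0 is half open, set as the call begins (left out, the last holds). The fingers move at their own pace and stop on an object; the grip force is fixed at half the most. Time passes only in rows, so rows that do not move let the fingers close. It gives the time, the measured TCP pose, the force and the opening at its end, in the units of the state.
- state(): the state, without advancing time (a new reading comes with each control period).
- read_camera(name): name is "scene" or "top"; returns a dict with "image" (480x640x3 uint8, blue, green, red), "fx", "fy", "cx", "cy" (pixels), "world_from_camera" (4x4, takes a point from camera to world coordinates). Camera axes: x right, y up, looking along -z (the intrinsics and any distortion apply to the point x, -y, -z); pixel columns grow to the right and rows downward; lengths in m; the calibration is good to about 2 mm. A picture is of the moment at which its call begins. There is no depth.
- close_job(): hands the job in, once; it reports no verdict.
The state is a dict: "t": time; "joint_positions": joint angles; "joint_velocities": joint speeds; "joint_torque": joint torques, N m; "eef_pos": TCP position; "eef_rot": TCP orientation; "force": force on the tool from outside, world axes, zero at the start; "moment": the same for the moment, N m; "gripper_width": finger opening in m.
Only numpy, scipy, OpenCV 4.12 (cv2) and the standard library are available. Lean on these libraries where they do the work, as an engineer would, in place of code of your own. Each camera call takes 0.05 s, during which the arm holds its last target. There are 200 camera calls.

### The job

Use one fingertip to press the long metal bar beside the wooden chute down, which lifts the spring gate, and keep it down while another fingertip pushes the rack of carved elephants, by its upright back board, under the gate and fully home against the stop at the end of the chute. The gate must never touch the rack, so hold it up the whole way. Then let the bar go so that the gate drops shut behind the tray; slide the rack only, do not lift it, and leave the mallet, elephant model, wax tin and gouge where they are.

Things in the scene. Friction and masses are not known exactly. Their poses are not given: they have to be found in the camera images.
- chute: Plywood chute fixed to the bench, 125 wide, 460 long, floor 12 high; 72 wide between two 8 mm walls, tops 42 above the bench. Origin: on the bench, centre line, under the gate. y axis: along it in the push direction; x: across, press bar on the -x side. Runs from y = -325 (open) to the end stop's face at y = +115. Hinge posts at x = -40, y = -308 and -26 are 70 high.
- gate (a joint): Gate hinge angle, rad: 0 shut, grows to a hard stop at 0.8 as the bar is pressed down; a spring shuts it when let go. Holding it open takes about 3 to 5 N on the bar. Hinge rod: parallel to chute y, at chute x = -40, 64 above the bench. Above 0.5 the tab clears all on the tray; 0.6 is a good holding angle. At 0.8 the gate's free end stands about 130 above the bench.
- bar (a point): Press bar: flat aluminium strip 42 wide (x), 250 long (y, along the chute), 4 thick, rigid with the gate. This point: centre of its top face; with the gate shut at chute x = -71, y = -185, 66 above the bench. Pressed, it tilts about the hinge rod (outer edge down): its centre line is about 17 mm lower at 0.6 rad. A finger can slide along it while holding it down.
- tab (a point): The gate: a steel arm across the chute at chute y = 0 with a hanging aluminium tab, 26 wide (chute x +10 to +36), 8 thick, 45 tall. This point: centre of the tab's lower edge, 28 above the bench when shut.
- rack: Loose wooden rack, about 0.4 kg, on the chute floor, 3 mm play each side, axes as the chute's. Origin: centre of its tray's underside. Tray 66 wide (x), 100 long (y), its three carved elephants up to 38 high. A flat tongue (8 high, passes under the shut gate) leads back (-y) to an upright push board 62 wide, 12 thick, 75 tall, rear face 152 behind the origin. Home: origin at chute y = +65.
- rack_back (a point): Centre line of the push board's rear face (the one facing -y), 45 above the rack's underside, 57 above the bench.
- mallet: Bystander: turned wooden carver's mallet standing on its head, 92 diameter, 250 tall; origin at the centre of its foot.
- model: Bystander: carved elephant on a 100 x 65 x 45 block, about 115 tall; origin at the centre of its underside.
- wax: Bystander: round metal tin, 73 diameter, 50 tall; origin at the centre of its underside.
- gouge: Bystander: slim hand tool with wooden handle, about 220 long, lying on the bench.
Mind the look-alikes: they are no part of the job. What is shaped like the rack but pink, red or turquoise is not meant.

How it is judged:
By the outcome, as a careful person would: the job done as asked, in the order asked, and still so for the second after the job is handed in, with the robot touching nothing.
It also fails if it takes over 45 s, if anything falls off the work surface, if the arm or the gripper's body presses on something with over 40 N, if the wrist force passes 120 N, or if a joint passes its speed limit or range.

## Working session

There is one attempt and no reset: what is moved stays moved. The work goes in short steps, Python scripts to look and compute and a tool call to move; the robot and the scene stay as the last step left them, time stands still between calls to the robot, and variables do not carry over. Pictures are saved under pics/ and viewed, about 8 in all and at most 12, crops included, and the job is handed in when it is done.

Besides the shell and the picture viewer there is one more tool, called after "Emit:" as name([rows], argument=value, ...), one row to a line, values as JSON. apply_moves: Moves the arm, as the interface text tells. Its arguments: {"type":"object","properties":{"series":{"type":"array"},"gripper":{"type":"number"}},"required":["series"]}

```bash
mkdir -p pics; ls; python3 - <<'E'
from rig import *
import cv2,numpy as np
for n in("scene","top"):
    c=read_camera(n); cv2.imwrite(f"pics/{n}0.png",c["image"]); print(n,{k:c[k] for k in c if k!="image"})
s=state();print(s)
E
```

```text
pics
scene {'fx': 493.544491778887, 'fy': 493.544491778887, 'cx': 317.77466254450263, 'cy': 245.54436384657137, 'world_from_camera': array([[-0.82295694, -0.33066138,  0.46195771,  1.20882069],
       [ 0.56766838, -0.51045918,  0.64589785,  1.03171807],
       [ 0.02223708,  0.79378491,  0.60779193,  0.95093475],
       [ 0.        ,  0.        ,  0.        ,  1.        ]])}
top {'fx': 515.031534459197, 'fy': 515.031534459197, 'cx': 307.64574197119344, 'cy': 239.18387455345018, 'world_from_camera': array([[-9.06304974e-02,  9.74034483e-01, -2.07467923e-01,
         2.17965278e-01],
       [-9.95883660e-01, -8.89263311e-02,  1.75454521e-02,
         9.94416443e-02],
       [-1.35948582e-03,  2.08204067e-01,  9.78084464e-01,
         1.53197703e+00],
       [ 0.00000000e+00,  0.00000000e+00,  0.00000000e+00,
         1.00000000e+00]])}
{'t': 0.1, 'joint_positions': array([ 1.06636159e+00,  4.91478680e-01,  1.55941854e+00, -1.79104952e-05,
        1.09170344e+00, -1.05600130e-01]), 'joint_velocities': array([-0.00040214, -0.0040151 , -0.00123919, -0.00068962,  0.00150885,
        0.00069485]), 'joint_torque': array([ 3.10481584e-03, -6.19452739e+01, -2.62030399e+01, -1.15359708e-04,
        2.88893709e-03, -5.87271032e-06]), 'eef_pos': array([0.24259396, 0.57576454, 0.23078864]), 'eef_rot': array([ 0.69299229,  0.13973209,  0.69319562, -0.14041533]), 'force': array([0.04188305, 0.01961542, 0.05844451]), 'moment': array([-0.07229317, -0.04800919,  0.02898142]), 'gripper_width': 0.08531013798326191}
```

View pics/scene0.png

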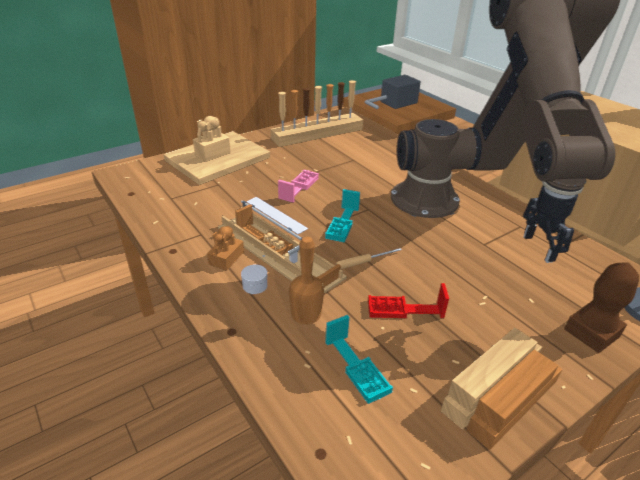

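View pics/top0.png

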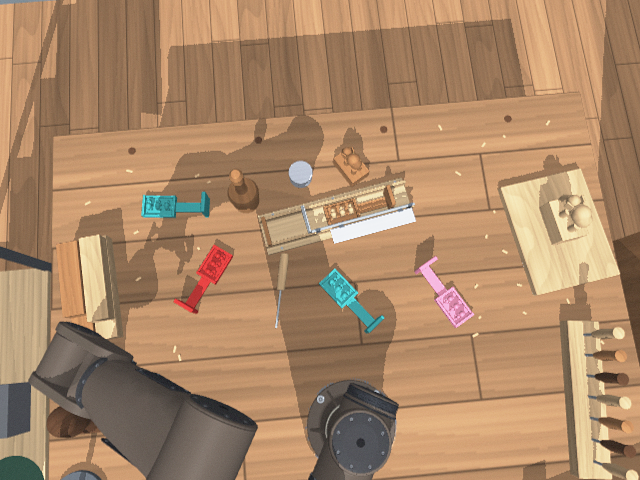

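The chute is at (335,215) in the top view. Its open end is to the right at (410,190) and the stop to the left at (265,232), with the bar on the robot side at (372,224). Things that could be taken for the rack: turquoise at (175,205) and (352,300), red at (205,278), pink at (445,292), and the wooden one inside the chute at (360,205). I choose the wooden one and will check it in a crop.

```bash
python3 - <<'E'
import cv2
a=cv2.imread("pics/top0.png")[165:265,250:425]
cv2.imwrite("pics/c1.png",cv2.resize(a,(788,450),interpolation=cv2.INTER_CUBIC))
a=cv2.imread("pics/scene0.png")[190:300,225:350]
cv2.imwrite("pics/c2.png",cv2.resize(a,(625,550),interpolation=cv2.INTER_CUBIC))
E
```

```text
(no output)
```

View pics/c1.png

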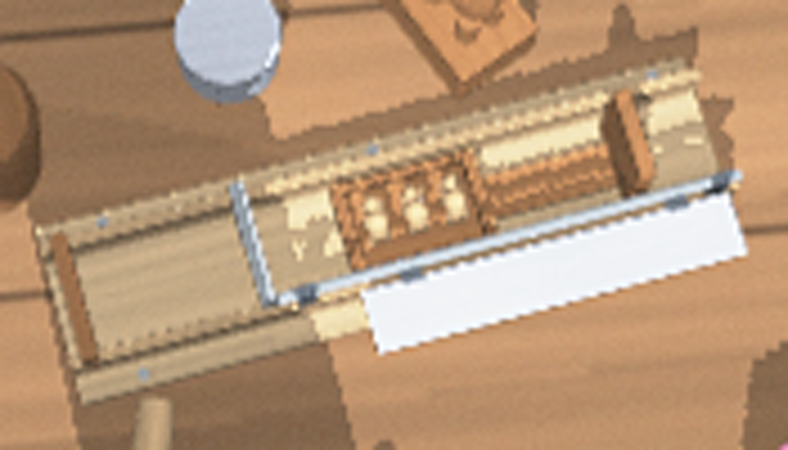

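View pics/c2.png

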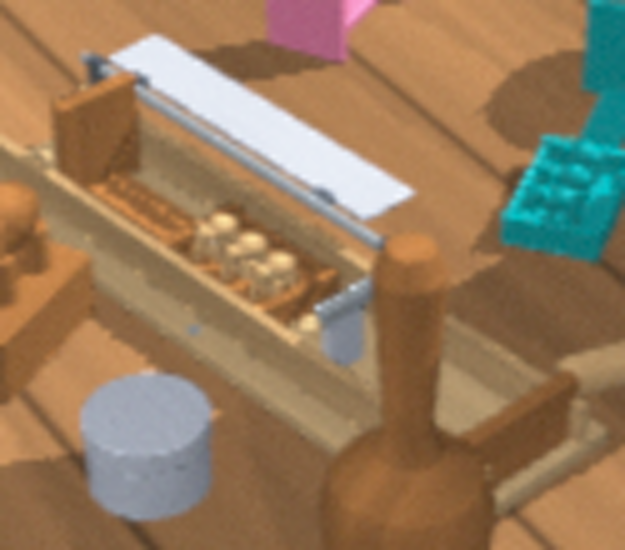

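The crops show the brown wooden rack in the chute: tray behind the shut gate, push board at crop (630,140), bar at crop (555,275). Next I fit the chute pose.

```bash
cat > h.py <<'E'
from rig import *
import numpy as np, cv2
from scipy.optimize import least_squares
K={'scene':(493.544,317.775,245.544),'top':(515.0315,307.646,239.184)}
W={'scene':np.array([[-0.82295694,-0.33066138,0.46195771,1.20882069],[0.56766838,-0.51045918,0.64589785,1.03171807],[0.02223708,0.79378491,0.60779193,0.95093475],[0,0,0,1]]),
'top':np.array([[-9.06304974e-02,9.74034483e-01,-2.07467923e-01,2.17965278e-01],[-9.95883660e-01,-8.89263311e-02,1.75454521e-02,9.94416443e-02],[-1.35948582e-03,2.08204067e-01,9.78084464e-01,1.53197703],[0,0,0,1]])}
def proj(n,p):
    q=(np.asarray(p)-W[n][:3,3])@W[n][:3,:3]; f,cx,cy=K[n]
    return np.array([cx+f*q[0]/-q[2],cy+f*q[1]/q[2]])
def back(n,u,v,z):
    f,cx,cy=K[n]; d=W[n][:3,:3]@np.array([(u-cx)/f,-(v-cy)/f,-1]); o=W[n][:3,3]
    return o+d*(z-o[2])/d[2]
def c2w(T,p):
    c,s=np.cos(T[2]),np.sin(T[2]); x,y,z=np.asarray(p)/1000
    return np.array([T[0]+c*x-s*y,T[1]+s*x+c*y,z])
def w2c(T,p):
    c,s=np.cos(T[2]),np.sin(T[2]); dx,dy=p[0]-T[0],p[1]-T[1]
    return np.array([c*dx+s*dy,-s*dx+c*dy,p[2]])*1000
E
python3 - <<'E'
from h import *
t=lambda u,v:('top',250+u/4.5,165+v/4.5)
s=lambda u,v:('scene',225+u/5,190+v/5)
O=[(t(748,253),(-92,-310,66)),(t(380,354),(-92,-60,66)),(t(360,293),(-50,-60,66)),
(s(155,33),(-92,-310,66)),(s(413,192),(-92,-60,66)),(s(370,217),(-50,-60,66))]
f=lambda T:np.concatenate([proj(o[0],c2w(T,p))-o[1:] for o,p in O])
r=least_squares(f,[.5,.1,.2]);T=r.x;print(T,r.fun.round(1))
for o in [t(632,88),t(655,183)]: print('board rear top',w2c(T,back(*o,.087)))
print('tab',w2c(T,back(*s(343,362),.028)),'stop', w2c(T,back(*t(75,240),.042)))
for n,o in [('mallet handle top',('top',236,174)),('mallet',('scene',307,240))]:print(n,back(*o,.25))
for p in[(-88,-60,66),(0,115,42),(44,135,42)]:print(p,(proj('top',c2w(T,p))-[250,165])*4.5)
st=state()
from scipy.spatial.transform import Rotation as R
print(R.from_quat(np.roll(st['eef_rot'],-1)).as_matrix().round(3))
E
```

```text
[0.58821136 0.07420011 0.18479857] [-0.5 -0.3 -0.5 -0.  -0.1 -0.   0.3 -0.5  0.4 -1.1 -0.8 -0.6]
board rear top [  28.74473342 -267.29437933   87.        ]
board rear top [ -36.51454275 -262.05195943   87.        ]
tab [25.63321426  0.45296652 28.        ] stop [ 40.96485607 108.84435533  42.        ]
mallet handle top [0.68054997 0.24728593 0.25      ]
mallet [0.68524252 0.25516028 0.25      ]
(-88, -60, 66) [375.93346681 348.04195615]
(0, 115, 42) [ 81.88667984 300.42857516]
(44, 135, 42) [ 35.6747511  246.15229511]
[[-0.     0.388  0.922]
 [-0.001  0.922 -0.388]
 [-1.    -0.001 -0.   ]]
```

Fit residuals are under about 1 px, and the tab reprojects to within 1 mm. The board's rear face is at chute y ≈ -265. After a spin of +56.6°, tool y is chute +x, tool z is chute -y and tool x points down.

Emit:
apply_moves([
  {"spin": 7.07},
  {"spin": 7.07},
  {"spin": 7.07},
  {"spin": 7.07},
  {"spin": 7.07},
  {"spin": 7.07},
  {"spin": 7.07},
  {"spin": 7.07},
], gripper=-0.55)

```text
schema error: expected keys tx, ty, tz, spin
```

Emit:
apply_moves([
  {"ty": 0.0097,"tz": 0.038},
  {"ty": 0.0097,"tz": 0.038},
  {"ty": 0.0097,"tz": 0.038},
  {"ty": 0.0097,"tz": 0.038},
  {"ty": 0.0097,"tz": 0.038},
  {"ty": 0.0097,"tz": 0.038},
  {"ty": 0.0097,"tz": 0.038},
  {"ty": 0.0097,"tz": 0.038},
  {"ty": 0.0097,"tz": 0.038},
  {"ty": 0.0097,"tz": 0.038},
])

```text
schema error: expected keys tx, ty, tz, spin
```

Emit:
apply_moves([
  {"ty": 0.0097,"tz": 0.038},
  {"ty": 0.0097,"tz": 0.038},
  {"ty": 0.0097,"tz": 0.038},
  {"ty": 0.0097,"tz": 0.038},
  {"ty": 0.0097,"tz": 0.038},
  {"ty": 0.0097,"tz": 0.038},
  {"ty": 0.0097,"tz": 0.038},
  {"ty": 0.0097,"tz": 0.038},
  {"ty": 0.0097,"tz": 0.038},
  {"ty": 0.0097,"tz": 0.038},
])

```text
schema error: expected keys tx, ty, tz, spin
```

```bash
cat >> h.py <<'E'
from scipy.spatial.transform import Rotation as R
T=[0.58821,0.07420,0.18480]
def rep():
    s=state(); m=R.from_quat(np.roll(s['eef_rot'],-1)).as_matrix()
    c,sn=np.cos(T[2]),np.sin(T[2]); F=s['force']
    print('t',s['t'],'chute mm',w2c(T,s['eef_pos']).round(1),'yaw err deg',np.degrees(np.arctan2(m[1,1],m[0,1])-T[2]).round(2),'tilt',m[:,0].round(3),
     'F chute',np.round([c*F[0]+sn*F[1],-sn*F[0]+c*F[1],F[2]],1),'w',s['gripper_width'],'q',s['joint_positions'].round(2))
E
python3 -c "
from h import *
rep()"
```

```text
t 0.1 chute mm [-247.6  556.5  230.8] yaw err deg 56.56 tilt [-0.    -0.001 -1.   ] F chute [0.  0.  0.1] w 0.08531013798326191 q [ 1.07  0.49  1.56 -0.    1.09 -0.11]
```

Emit:
apply_moves([
  {"tx": 0,"ty": 0,"tz": 0,"spin": 7.07},
  {"tx": 0,"ty": 0,"tz": 0,"spin": 7.07},
  {"tx": 0,"ty": 0,"tz": 0,"spin": 7.07},
  {"tx": 0,"ty": 0,"tz": 0,"spin": 7.07},
  {"tx": 0,"ty": 0,"tz": 0,"spin": 7.07},
  {"tx": 0,"ty": 0,"tz": 0,"spin": 7.07},
  {"tx": 0,"ty": 0,"tz": 0,"spin": 7.07},
  {"tx": 0,"ty": 0,"tz": 0,"spin": 7.07},
], gripper=-0.55)

```text
t: 0.77
eef_pos: [0.2426, 0.5758, 0.231]
eef_rot: [0.543, 0.453, 0.543, -0.454]
force: [-0.2, -1.3, 0.2]
gripper_width: 0.0664
```

Emit:
apply_moves([
  {"tx": 0,"ty": 0.0097,"tz": 0.038,"spin": 0},
  {"tx": 0,"ty": 0.0097,"tz": 0.038,"spin": 0},
  {"tx": 0,"ty": 0.0097,"tz": 0.038,"spin": 0},
  {"tx": 0,"ty": 0.0097,"tz": 0.038,"spin": 0},
  {"tx": 0,"ty": 0.0097,"tz": 0.038,"spin": 0},
  {"tx": 0,"ty": 0.0097,"tz": 0.038,"spin": 0},
  {"tx": 0,"ty": 0.0097,"tz": 0.038,"spin": 0},
  {"tx": 0,"ty": 0.0097,"tz": 0.038,"spin": 0},
  {"tx": 0,"ty": 0.0097,"tz": 0.038,"spin": 0},
  {"tx": 0,"ty": 0.0097,"tz": 0.038,"spin": 0},
])

```text
t: 1.6
eef_pos: [0.4081, 0.2185, 0.2313]
eef_rot: [0.544, 0.452, 0.544, -0.452]
force: [1.4, 0.9, 0.0]
gripper_width: 0.0661
```

Emit:
apply_moves([
  {"tx": 0,"ty": 0.0097,"tz": 0.038,"spin": 0},
  {"tx": 0,"ty": 0.0097,"tz": 0.038,"spin": 0},
  {"tx": 0,"ty": 0.0097,"tz": 0.038,"spin": 0},
  {"tx": 0,"ty": 0.0097,"tz": 0.038,"spin": 0},
  {"tx": 0,"ty": 0.0097,"tz": 0.038,"spin": 0},
  {"tx": 0,"ty": 0.0097,"tz": 0.038,"spin": 0},
  {"tx": 0,"ty": 0.0097,"tz": 0.038,"spin": 0},
  {"tx": 0,"ty": 0.0097,"tz": 0.038,"spin": 0},
  {"tx": 0,"ty": 0.0097,"tz": 0.038,"spin": 0},
  {"tx": 0,"ty": 0.0097,"tz": 0.038,"spin": 0},
])

```text
t: 2.43
eef_pos: [0.5734, -0.1374, 0.231]
eef_rot: [0.544, 0.452, 0.544, -0.452]
force: [0.5, 0.7, -0.6]
gripper_width: 0.0661
```

```bash
python3 -c "
from h import *
rep()"
```

```text
t 2.4333 chute mm [ -53.5 -205.3  231. ] yaw err deg -0.01 tilt [-0.  0. -1.] F chute [ 0.6  0.6 -0.6] w 0.06608167491959095 q [-0.35  0.44  1.65  0.    1.05 -0.53]
```

Emit:
apply_moves([
  {"tx": 0,"ty": 0.01,"tz": 0.0395,"spin": 0},
  {"tx": 0,"ty": 0.01,"tz": 0.0395,"spin": 0},
  {"tx": 0,"ty": 0,"tz": 0,"spin": 0},
  {"tx": 0.035,"ty": 0,"tz": 0,"spin": 0},
  {"tx": 0.035,"ty": 0,"tz": 0,"spin": 0},
  {"tx": 0.035,"ty": 0,"tz": 0,"spin": 0},
  {"tx": 0.035,"ty": 0,"tz": 0,"spin": 0},
  {"tx": 0,"ty": 0,"tz": 0,"spin": 0},
  {"tx": 0,"ty": 0,"tz": 0,"spin": 0},
])

```text
t: 3.18
eef_pos: [0.6067, -0.2091, 0.0903]
eef_rot: [0.543, 0.451, 0.545, -0.452]
force: [0.6, -0.1, 0.3]
gripper_width: 0.0661
```

```bash
python3 -c "
from h import *
rep()
a=[]
for n,(x0,y0) in (('top',(290,140)),('scene',(190,150))):
    c=read_camera(n)['image'][y0:y0+120,x0:x0+150]; a.append(cv2.resize(c,(400,320),interpolation=cv2.INTER_CUBIC))
cv2.imwrite('pics/d1.png',np.hstack(a))"
```

```text
t 3.1833 chute mm [ -33.9 -281.9   90.3] yaw err deg -0.0 tilt [-0.003  0.002 -1.   ] F chute [ 0.6 -0.2  0.3] w 0.06605580230537977 q [-0.43  0.67  1.64  0.    0.83 -0.62]
```

View pics/d1.png

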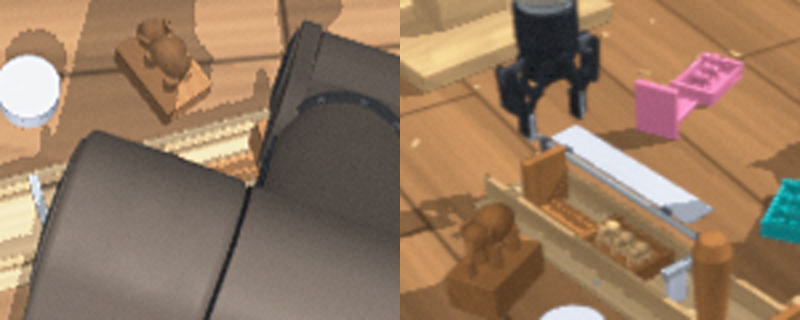

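The scene view shows the gripper above the open end, with one finger at (525,120) behind the board and the other at (580,105) above the bar.

Emit:
apply_moves([
  {"tx": 0.01,"ty": 0,"tz": 0.004,"spin": 0},
  {"tx": 0.01,"ty": 0,"tz": 0,"spin": 0},
  {"tx": 0,"ty": 0,"tz": 0,"spin": 0},
  {"tx": 0,"ty": 0,"tz": 0,"spin": 0},
])

```text
t: 3.62
eef_pos: [0.6078, -0.2133, 0.0711]
eef_rot: [0.544, 0.452, 0.544, -0.452]
force: [0.5, 0.5, 0.6]
gripper_width: 0.0662
```

Emit:
apply_moves([
  {"tx": 0.005,"ty": 0,"tz": 0,"spin": 0},
  {"tx": 0,"ty": 0,"tz": 0,"spin": 0},
  {"tx": 0,"ty": 0,"tz": 0,"spin": 0},
])

```text
t: 3.87
eef_pos: [0.6079, -0.2133, 0.0662]
eef_rot: [0.544, 0.452, 0.544, -0.452]
force: [-0.1, 0.7, 0.3]
gripper_width: 0.0658
```

Emit:
apply_moves([
  {"tx": 0.004,"ty": 0,"tz": 0,"spin": 0},
  {"tx": 0,"ty": 0,"tz": 0,"spin": 0},
  {"tx": 0,"ty": 0,"tz": 0,"spin": 0},
])

```text
t: 4.12
eef_pos: [0.6079, -0.2132, 0.0621]
eef_rot: [0.544, 0.452, 0.544, -0.452]
force: [0.0, 0.7, -0.7]
gripper_width: 0.0662
```

Emit:
apply_moves([
  {"tx": 0.004,"ty": 0,"tz": 0,"spin": 0},
  {"tx": 0,"ty": 0,"tz": 0,"spin": 0},
  {"tx": 0,"ty": 0,"tz": 0,"spin": 0},
])

```text
t: 4.37
eef_pos: [0.6082, -0.2134, 0.0583]
eef_rot: [0.544, 0.452, 0.544, -0.452]
force: [0.4, -0.3, 2.6]
gripper_width: 0.0663
```

```bash
python3 -c "
from h import *
rep()"
```

```text
t 4.3667 chute mm [ -33.2 -286.4   58.3] yaw err deg 0.0 tilt [ 0. -0. -1.] F chute [ 0.3 -0.3  2.6] w 0.06630623318158348 q [-0.44  0.72  1.65  0.    0.77 -0.62]
```

Emit:
apply_moves([
  {"tx": 0.006,"ty": 0,"tz": 0,"spin": 0},
  {"tx": 0.006,"ty": 0,"tz": 0,"spin": 0},
  {"tx": 0.006,"ty": 0,"tz": 0,"spin": 0},
  {"tx": 0,"ty": 0,"tz": 0,"spin": 0},
  {"tx": 0,"ty": 0,"tz": 0,"spin": 0},
  {"tx": 0,"ty": 0,"tz": 0,"spin": 0},
])

```text
t: 4.87
eef_pos: [0.6075, -0.2133, 0.0402]
eef_rot: [0.544, 0.452, 0.544, -0.452]
force: [-3.8, -1.2, 2.0]
gripper_width: 0.0662
```

```bash
python3 -c "
from h import *
rep()
c=read_camera('scene')['image'][180:300,200:360]; cv2.imwrite('pics/d2.png',cv2.resize(c,(800,600),interpolation=cv2.INTER_CUBIC))"
```

```text
t 4.8667 chute mm [ -33.9 -286.2   40.2] yaw err deg 0.01 tilt [-0.001  0.    -1.   ] F chute [-4.  -0.5  2. ] w 0.06622795111359059 q [-0.44  0.74  1.66 -0.    0.74 -0.62]
```

View pics/d2.png

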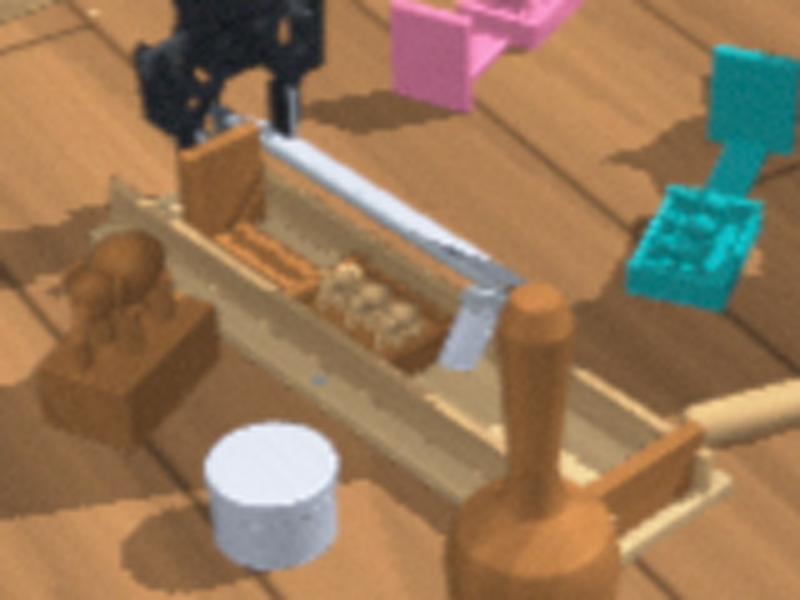

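```bash
python3 -c "
from h import *
for th in (.4,.5,.6,.65,.7,.8):
    c,s=np.cos(th),np.sin(th)
    print(th,[((proj('scene',c2w(T,(-40+c*a-s*b,0+dy,64+s*a+c*b)))-[200,180])*5).round() for a,b,dy in ((50,-36,4),(76,-36,4),(76,-36,-4))])
rep()"
```

```text
0.4 [array([479., 381.]), array([448., 385.]), array([439., 379.])]
0.5 [array([477., 374.]), array([448., 374.]), array([439., 367.])]
0.6 [array([477., 366.]), array([449., 362.]), array([440., 355.])]
0.65 [array([477., 362.]), array([450., 355.]), array([441., 349.])]
0.7 [array([477., 357.]), array([451., 349.]), array([442., 343.])]
0.8 [array([478., 348.]), array([454., 336.]), array([445., 330.])]
t 4.9167 chute mm [ -33.9 -286.2   40.3] yaw err deg 0.0 tilt [-0.001  0.    -1.   ] F chute [-3.5 -0.5  2.4] w 0.06623832784913466 q [-0.44  0.74  1.66 -0.    0.74 -0.62]
```

The gate is up at about 0.58 rad, with the tab's lower edge at crop (440-473,365). I'll press 2.5 mm more, then push gently.

Emit:
apply_moves([
  {"tx": 0.0025,"ty": 0,"tz": 0,"spin": 0},
  {"tx": 0,"ty": 0,"tz": 0,"spin": 0},
  {"tx": 0,"ty": 0,"tz": -0.003,"spin": 0},
  {"tx": 0,"ty": 0,"tz": -0.003,"spin": 0},
  {"tx": 0,"ty": 0,"tz": -0.003,"spin": 0},
  {"tx": 0,"ty": 0,"tz": -0.003,"spin": 0},
  {"tx": 0,"ty": 0,"tz": -0.003,"spin": 0},
  {"tx": 0,"ty": 0,"tz": -0.003,"spin": 0},
])

```text
t: 5.58
eef_pos: [0.6049, -0.1957, 0.038]
eef_rot: [0.544, 0.452, 0.544, -0.452]
force: [-1.8, -5.1, 2.3]
gripper_width: 0.0663
```

Emit:
apply_moves([
  {"tx": 0,"ty": 0,"tz": -0.003,"spin": 0},
  {"tx": 0,"ty": 0,"tz": -0.003,"spin": 0},
  {"tx": 0,"ty": 0,"tz": -0.003,"spin": 0},
  {"tx": 0,"ty": 0,"tz": -0.003,"spin": 0},
  {"tx": 0,"ty": 0,"tz": -0.003,"spin": 0},
  {"tx": 0,"ty": 0,"tz": -0.003,"spin": 0},
  {"tx": 0,"ty": 0,"tz": -0.003,"spin": 0},
  {"tx": 0,"ty": 0,"tz": -0.003,"spin": 0},
  {"tx": 0,"ty": 0,"tz": -0.003,"spin": 0},
  {"tx": 0,"ty": 0,"tz": -0.003,"spin": 0},
])

```text
t: 6.42
eef_pos: [0.5993, -0.1662, 0.038]
eef_rot: [0.544, 0.452, 0.544, -0.452]
force: [-0.3, -6.0, 3.3]
gripper_width: 0.0664
```

```bash
python3 -c "
from h import *
rep()
c=read_camera('scene')['image'][180:300,200:360]; cv2.imwrite('pics/d3.png',cv2.resize(c,(800,600),interpolation=cv2.INTER_CUBIC))"
```

```text
t 6.4167 chute mm [ -33.2 -238.4   38. ] yaw err deg -0.0 tilt [ 0.001 -0.001 -1.   ] F chute [-1.4 -5.8  3.3] w 0.066369548507481 q [-0.38  0.72  1.72 -0.    0.69 -0.56]
```

View pics/d3.png

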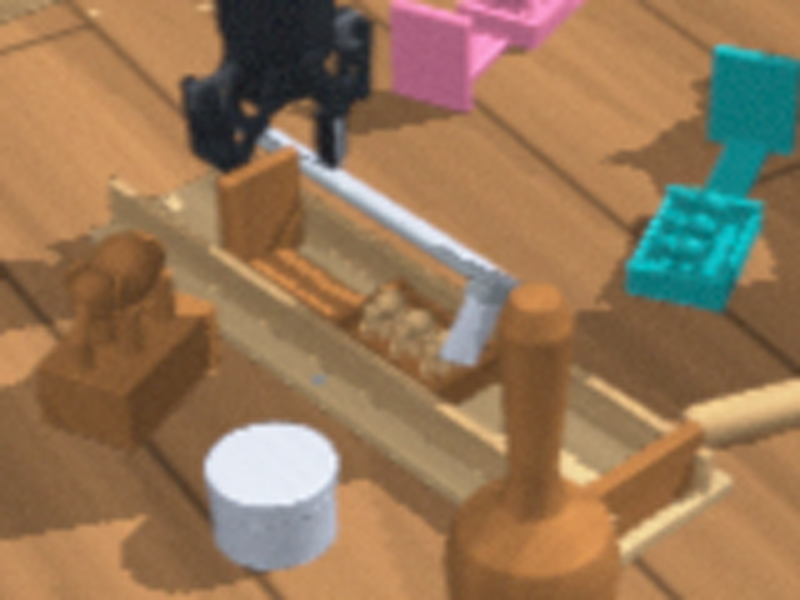

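The rack slides, with the gate at about 0.65 rad (tab edge at crop (442-475,360)). Push force is about 5 N. Continuing.

Emit:
apply_moves([
  {"tx": 0,"ty": 0,"tz": -0.0035,"spin": 0},
  {"tx": 0,"ty": 0,"tz": -0.0035,"spin": 0},
  {"tx": 0,"ty": 0,"tz": -0.0035,"spin": 0},
  {"tx": 0,"ty": 0,"tz": -0.0035,"spin": 0},
  {"tx": 0,"ty": 0,"tz": -0.0035,"spin": 0},
  {"tx": 0,"ty": 0,"tz": -0.0035,"spin": 0},
  {"tx": 0,"ty": 0,"tz": -0.0035,"spin": 0},
  {"tx": 0,"ty": 0,"tz": -0.0035,"spin": 0},
  {"tx": 0,"ty": 0,"tz": -0.0035,"spin": 0},
  {"tx": 0,"ty": 0,"tz": -0.0035,"spin": 0},
])

```text
t: 7.3
eef_pos: [0.5929, -0.1319, 0.038]
eef_rot: [0.544, 0.452, 0.544, -0.452]
force: [-0.9, -5.3, 3.7]
gripper_width: 0.0664
```

Emit:
apply_moves([
  {"tx": 0,"ty": 0,"tz": -0.0035,"spin": 0},
  {"tx": 0,"ty": 0,"tz": -0.0035,"spin": 0},
  {"tx": 0,"ty": 0,"tz": -0.0035,"spin": 0},
  {"tx": 0,"ty": 0,"tz": -0.0035,"spin": 0},
  {"tx": 0,"ty": 0,"tz": -0.0035,"spin": 0},
  {"tx": 0,"ty": 0,"tz": -0.0035,"spin": 0},
  {"tx": 0,"ty": 0,"tz": -0.0035,"spin": 0},
  {"tx": 0,"ty": 0,"tz": -0.0035,"spin": 0},
  {"tx": 0,"ty": 0,"tz": -0.0035,"spin": 0},
  {"tx": 0,"ty": 0,"tz": -0.0035,"spin": 0},
])

```text
t: 8.13
eef_pos: [0.5865, -0.0974, 0.038]
eef_rot: [0.544, 0.452, 0.544, -0.452]
force: [-1.3, -5.8, 5.5]
gripper_width: 0.0663
```

```bash
python3 -c "
from h import *
rep()"
```

```text
t 8.1333 chute mm [ -33.2 -168.4   38. ] yaw err deg -0.01 tilt [ 0.001 -0.    -1.   ] F chute [-2.3 -5.5  5.5] w 0.06630617905478202 q [-0.28  0.7   1.8  -0.    0.65 -0.46]
```

Emit:
apply_moves([
  {"tx": 0,"ty": 0,"tz": -0.0035,"spin": 0},
  {"tx": 0,"ty": 0,"tz": -0.0035,"spin": 0},
  {"tx": 0,"ty": 0,"tz": -0.0035,"spin": 0},
  {"tx": 0,"ty": 0,"tz": -0.0035,"spin": 0},
  {"tx": 0,"ty": 0,"tz": -0.0035,"spin": 0},
  {"tx": 0,"ty": 0,"tz": -0.0035,"spin": 0},
  {"tx": 0,"ty": 0,"tz": -0.0035,"spin": 0},
  {"tx": 0,"ty": 0,"tz": -0.0035,"spin": 0},
  {"tx": 0,"ty": 0,"tz": -0.0035,"spin": 0},
  {"tx": 0,"ty": 0,"tz": -0.0035,"spin": 0},
])

```text
t: 8.97
eef_pos: [0.58, -0.063, 0.038]
eef_rot: [0.544, 0.452, 0.544, -0.452]
force: [-1.1, -6.7, 4.3]
gripper_width: 0.0658
```

Emit:
apply_moves([
  {"tx": 0,"ty": 0,"tz": -0.003,"spin": 0},
  {"tx": 0,"ty": 0,"tz": -0.003,"spin": 0},
  {"tx": 0,"ty": 0,"tz": -0.003,"spin": 0},
  {"tx": 0,"ty": 0,"tz": -0.003,"spin": 0},
  {"tx": 0,"ty": 0,"tz": -0.003,"spin": 0},
  {"tx": 0,"ty": 0,"tz": -0.003,"spin": 0},
  {"tx": 0,"ty": 0,"tz": -0.003,"spin": 0},
  {"tx": 0,"ty": 0,"tz": -0.003,"spin": 0},
])

```text
t: 9.63
eef_pos: [0.5756, -0.0394, 0.038]
eef_rot: [0.544, 0.452, 0.544, -0.452]
force: [-0.1, -6.5, 4.8]
gripper_width: 0.066
```

```bash
python3 -c "
from h import *
rep()
c=read_camera('scene')['image'][180:300,200:360]; cv2.imwrite('pics/d4.png',cv2.resize(c,(800,600),interpolation=cv2.INTER_CUBIC))"
```

```text
t 9.6333 chute mm [ -33.3 -109.3   38. ] yaw err deg -0.01 tilt [ 0.001 -0.    -1.   ] F chute [-1.3 -6.4  4.8] w 0.06600777033344427 q [-0.18  0.68  1.84 -0.    0.62 -0.37]
```

View pics/d4.png

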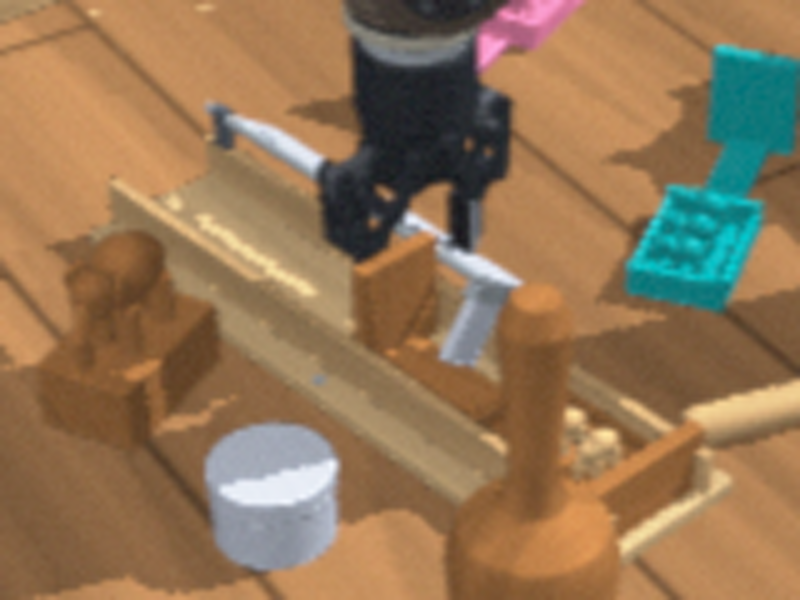

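The gate is still held up (tab edge at crop (460,360)) and the tray is about 10 mm short of the stop at crop (690,440). I'll creep in until the force rises.

Emit:
apply_moves([
  {"tx": 0,"ty": 0,"tz": -0.0015,"spin": 0},
  {"tx": 0,"ty": 0,"tz": -0.0015,"spin": 0},
  {"tx": 0,"ty": 0,"tz": -0.0015,"spin": 0},
  {"tx": 0,"ty": 0,"tz": -0.0015,"spin": 0},
  {"tx": 0,"ty": 0,"tz": -0.001,"spin": 0},
  {"tx": 0,"ty": 0,"tz": 0,"spin": 0},
])

```text
t: 10.18
eef_pos: [0.5742, -0.0324, 0.038]
eef_rot: [0.544, 0.452, 0.544, -0.452]
force: [-1.2, -5.6, 4.0]
gripper_width: 0.0661
```

Emit:
apply_moves([
  {"tx": 0,"ty": 0,"tz": -0.001,"spin": 0},
  {"tx": 0,"ty": 0,"tz": -0.001,"spin": 0},
  {"tx": 0,"ty": 0,"tz": 0,"spin": 0},
])

```text
t: 10.43
eef_pos: [0.5739, -0.0305, 0.038]
eef_rot: [0.544, 0.452, 0.544, -0.452]
force: [-0.7, -4.7, 4.6]
gripper_width: 0.066
```

```bash
python3 -c "
from h import *
rep()"
```

```text
t 10.4333 chute mm [ -33.3 -100.3   38. ] yaw err deg -0.01 tilt [ 0.001 -0.    -1.   ] F chute [-1.6 -4.5  4.6] w 0.06601892197599253 q [-0.17  0.68  1.85  0.    0.62 -0.35]
```

Emit:
apply_moves([
  {"tx": 0,"ty": 0,"tz": -0.001,"spin": 0},
  {"tx": 0,"ty": 0,"tz": -0.001,"spin": 0},
  {"tx": 0,"ty": 0,"tz": 0,"spin": 0},
])

```text
t: 10.68
eef_pos: [0.5739, -0.03, 0.0382]
eef_rot: [0.544, 0.452, 0.543, -0.452]
force: [-1.5, -17.3, 4.7]
gripper_width: 0.0661
```

Emit:
apply_moves([
  {"tx": 0,"ty": 0,"tz": -0.001,"spin": 0},
  {"tx": 0,"ty": 0,"tz": 0,"spin": 0},
])

```text
t: 10.85
eef_pos: [0.5741, -0.0297, 0.0384]
eef_rot: [0.544, 0.452, 0.542, -0.452]
force: [-2.5, -24.1, 7.0]
gripper_width: 0.0662
```

Emit:
apply_moves([
  {"tx": 0,"ty": 0,"tz": -0.001,"spin": 0},
  {"tx": 0,"ty": 0,"tz": 0,"spin": 0},
])

```text
t: 11.02
eef_pos: [0.5743, -0.0295, 0.0387]
eef_rot: [0.545, 0.453, 0.542, -0.452]
force: [-1.3, -29.8, 8.3]
gripper_width: 0.066
```

The stop is reached: push force rose to 30 N with no further travel, at chute y ≈ -99.5 (predicted -98). I'll back the finger off the board along the bar, take a look, then let the bar up slowly.

Emit:
apply_moves([
  {"tx": 0,"ty": 0,"tz": 0.002,"spin": 0},
  {"tx": 0,"ty": 0,"tz": 0.002,"spin": 0},
  {"tx": 0,"ty": 0,"tz": 0.004,"spin": 0},
  {"tx": 0,"ty": 0,"tz": 0.004,"spin": 0},
  {"tx": 0,"ty": 0,"tz": 0.004,"spin": 0},
  {"tx": 0,"ty": 0,"tz": 0,"spin": 0},
  {"tx": 0,"ty": 0,"tz": 0,"spin": 0},
])

```text
t: 11.6
eef_pos: [0.5758, -0.0424, 0.0376]
eef_rot: [0.544, 0.452, 0.544, -0.452]
force: [-2.4, -1.1, 2.1]
gripper_width: 0.0663
```

```bash
python3 -c "
from h import *
rep()
c=read_camera('scene')['image'][180:300,200:360]; cv2.imwrite('pics/d5.png',cv2.resize(c,(800,600),interpolation=cv2.INTER_CUBIC))"
```

```text
t 11.6 chute mm [ -33.7 -112.4   37.6] yaw err deg 0.01 tilt [-0.001 -0.    -1.   ] F chute [-2.6 -0.6  2.1] w 0.06629207878303126 q [-0.19  0.68  1.84 -0.    0.62 -0.37]
```

View pics/d5.png

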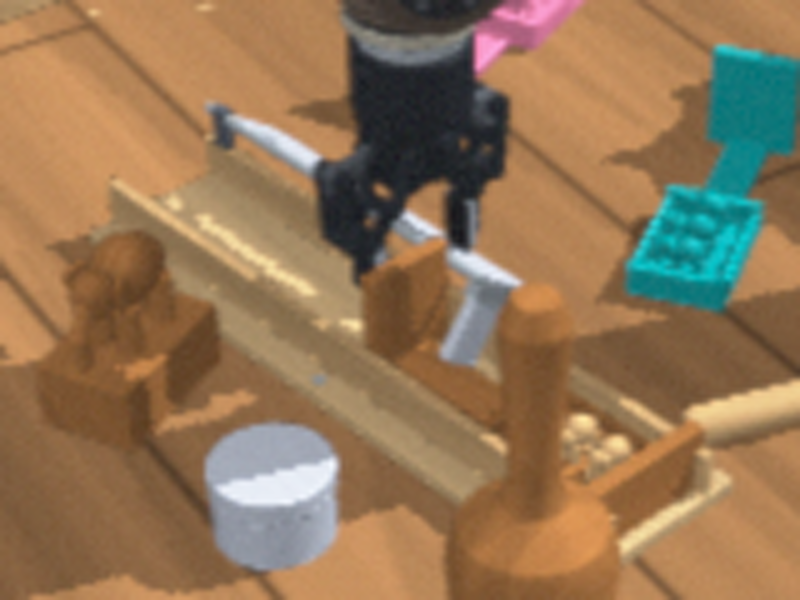

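The finger is clear of the board and the tray is at the stop. Raising slowly so the gate closes gently, then going clear.

Emit:
apply_moves([
  {"tx": -0.004,"ty": 0,"tz": 0,"spin": 0},
  {"tx": -0.004,"ty": 0,"tz": 0,"spin": 0},
  {"tx": -0.004,"ty": 0,"tz": 0,"spin": 0},
  {"tx": -0.004,"ty": 0,"tz": 0,"spin": 0},
  {"tx": -0.004,"ty": 0,"tz": 0,"spin": 0},
  {"tx": -0.004,"ty": 0,"tz": 0,"spin": 0},
  {"tx": -0.006,"ty": 0,"tz": 0,"spin": 0},
  {"tx": -0.01,"ty": 0,"tz": 0,"spin": 0},
  {"tx": -0.02,"ty": 0,"tz": 0,"spin": 0},
  {"tx": -0.03,"ty": 0,"tz": 0,"spin": 0},
])

```text
t: 12.48
eef_pos: [0.5752, -0.0422, 0.1274]
eef_rot: [0.543, 0.451, 0.545, -0.452]
force: [-0.1, -0.7, 0.2]
gripper_width: 0.0662
```

Emit:
apply_moves([
  {"tx": -0.03,"ty": 0,"tz": 0,"spin": 0},
  {"tx": -0.03,"ty": 0,"tz": 0,"spin": 0},
  {"tx": -0.03,"ty": 0,"tz": 0,"spin": 0},
  {"tx": 0,"ty": 0,"tz": 0.035,"spin": 0},
  {"tx": 0,"ty": 0,"tz": 0.035,"spin": 0},
  {"tx": 0,"ty": 0,"tz": 0.035,"spin": 0},
  {"tx": 0,"ty": 0,"tz": 0.035,"spin": 0},
  {"tx": 0,"ty": 0,"tz": 0,"spin": 0},
  {"tx": 0,"ty": 0,"tz": 0,"spin": 0},
])

```text
t: 13.23
eef_pos: [0.6017, -0.1815, 0.2181]
eef_rot: [0.544, 0.453, 0.543, -0.452]
force: [0.4, -0.6, -0.4]
gripper_width: 0.0663
```

```bash
python3 -c "
from h import *
rep()
a=[]
for n,(x0,y0) in (('scene',(210,190)),('top',(250,140))):
    c=read_camera(n)['image'][y0:y0+135,x0:x0+150]; a.append(cv2.resize(c,(400,360),interpolation=cv2.INTER_CUBIC))
cv2.imwrite('pics/d6.png',np.hstack(a))
for p in [(10,0,28),(36,0,28)]: print('tab shut',((proj('scene',c2w(T,p))-[210,190])*2.667).round())
for p in [(-31,-75,87),(31,-75,87)]: print('board home front top',((proj('scene',c2w(T,p))-[210,190])*2.667).round())"
```

```text
t 13.2333 chute mm [ -33.8 -253.8  218.1] yaw err deg -0.15 tilt [ 0.  0. -1.] F chute [ 0.3 -0.7 -0.4] w 0.06629738634138962 q [-0.4   0.51  1.57  0.    1.07 -0.58]
tab shut [233. 187.]
tab shut [216. 197.]
board home front top [214. 100.]
board home front top [172. 123.]
```

View pics/d6.png

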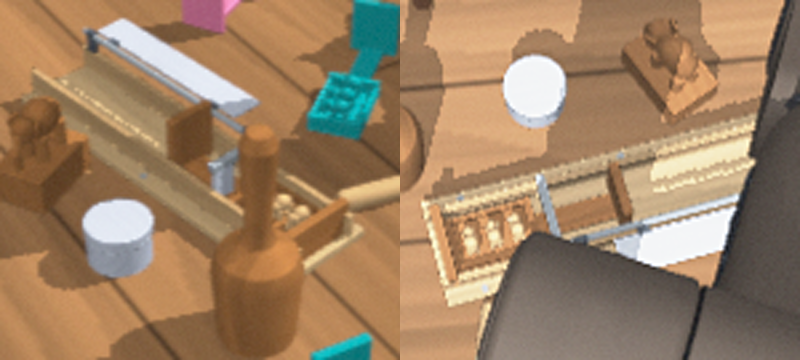

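The tab's lower edge is at about (215-233,190) against a predicted (216-233,187-197), so the gate is shut. The board's front top edge is at (168-213,~110) against a predicted home of (172-214,~111). In the top view the tray sits against the stop with the gate behind it, and the bystanders in view have not moved.

```bash
python3 -c "
from rig import *
print(close_job())"
```

```text
the job is handed in; nothing more can be done
None
```

The rack is home against the stop with the gate shut behind it, and I handed the job in at about 13 s.

- **How it was done:** One fingertip pressed the bar, holding the gate at about 0.6–0.65 rad. The other pushed the board about 175 mm along the chute with roughly 5 N. At the stop, the push force rose to 30 N with no further travel. I then backed the finger off the board and let the bar up slowly.
- **Last checks:** The final pictures show the tab within a few pixels of its shut position and the board within about 4 pixels of its predicted home position. The tool force was about zero, so the robot was touching nothing.
- **What I couldn't fully check:** The gate angle was judged only from four pictures, each showing 0.58 rad or more, and not measured continuously. In the last pictures the mallet, elephant model and wax tin looked unmoved. The gouge was mostly out of view by then, but the arm never went near it.

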